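# Demould a plaster cast and hold it in the eccentric clamp

## Robot

A 6-joint arm with a two-finger parallel gripper is mounted at the origin on a cart in front of the work surface, level with it; the furniture and walls round the work are solid. World frame = base frame: x ahead of the robot, y to its left, z up, the work surface at z = 0. Lengths are in m, angles in rad, forces in N, time in s.
With the tool pointing down it reaches from about 0.4 to 0.825 m from the base axis. Payload 7 kg.
Tool frame: the origin (TCP) lies midway between the tips of the shut fingers; the grasp point (between the pads) lies arm.hold_point_z behind it (arm.hold_point_z is the distance from the TCP to the grasp point, in m); z points along the fingers, y is the line along which they close (so a half turn about z gives the same grasp; the last joint's range is limited). The gripper opens to 88 mm and grips with 3 to 60 N. Pads are 19 mm wide; open, the fingers measure 130 mm over their backs; the gripper's body (78 mm by 193 mm) begins 47 mm behind the grasp point.
Start: joints at [-0.976, 0.359, 0.012, 0, -1.224, -0.288], TCP at [0.204, -0.643, 0.227] pointing down, gripper open.
Joint ranges: [-3.07, 3.07], [-1.43, 2.12], [-1.02, 1.25], [-3.03, 1.67], [-3.05, -0], [-3.03, 3.03]. Speed limits (rad/s): [2.39, 2.39, 3.01, 3.14, 3.14, 3.14].

## Interface

Orientations are given as [roll, pitch, yaw] about the fixed x, y, z axes, in that order (R = Rz(yaw) Ry(pitch) Rx(roll)).
In Python, from station import arm gives the robot as it stands.
- The arm moves only by the shell command python3 -m crank 'ROWS' [OPENING] [FORCE]. ROWS is JSON, a list that holds one entry, the list of rows, each a list of 4 numbers: the shift along the tool's x, y, z in units of 25 mm (1.0 is 25 mm), then the turn about the tool's z in units of 5 degrees (1.0 is 5 degrees). A call has 1 to 12 rows; each row is the pose to reach, as a shift and turn from the pose commanded when the call began, along the tool's axes at that moment; what a row does not reach only later rows make up. A row lasts 1/8 s, in which the tool goes at most 62.5 mm and 10.7 degrees, less where a joint would pass 70% of its speed; a pose out of reach is approached as far as the arm can. A call with a gripper value outside its range is refused whole. OPENING is the closure, from 0 (fully open) to 1 (shut), set as the call begins (- or left out, the last holds). The fingers move at their own pace and stop on an object; FORCE is the grip in N (left out, the last holds). Time passes only in rows, so rows that repeat a pose let the fingers close. It gives the time, the measured TCP pose, the force, the opening and the grip force at its end, in the units of the state.
- arm.get_state(): the state, without advancing time (a new reading comes with each control period).
- arm.grab_frame(name): name is "side" or "top" or "wrist"; returns (picture, depth): 480x640x3 uint8, red, green, blue; 480x640 float32, m along the optical axis (not along the pixel's ray), 0 where there is no reading.
- arm.get_calibration(name): a dict with "mtx" (3x3 intrinsics, pixels), "R" (3x3) and "t" (3): a world point X has camera coordinates R X + t; the wrist camera has in their place "mount" (4x4, takes a point from camera to tool coordinates, whose origin is the TCP and whose axes are the flange's). Camera axes: x right, y down, z forward; pixel columns grow to the right and rows downward; lengths in m; the calibration is good to about 2 mm. The wrist camera is an equidistant fisheye: a pixel r from the principal point sees the ray r / f radians off the axis. A picture is of the moment at which its call begins: read the wrist's pose just before it. get_calibration takes no time and is no camera call.
- arm.job_done(): hands the job in; it is judged then, once.
Trained networks look in the newest picture that a camera, given by its name, has taken for a name from the list of things; names that differ only in an ending like _2 or _b are one class to them, and where a whole thing is asked for, a point or a joint stands for the part that bears it (a point fixed in the world has none). Each returns a list of dicts, best first, with "score" (0 to 1); they miss things now and then, are a little off and sometimes report something else, mostly with a low value. They report only what shows in the picture. A call takes as long as a camera call.
- arm.recognise(thing, camera): "extent" ([left, top, width, height] in pixels, round what is visible of it).
- arm.trace(thing, camera): "mask" (480x640 bool, what is visible of it) and "extent" ([left, top, width, height] in pixels, round what is visible of it).
The state is a dict: "t": time; "q": joint angles; "qd": joint speeds; "joint_efforts": joint torques, N m; "eef_pos": TCP position; "ee_rot": TCP orientation; "force": force on the tool from outside, world axes, zero at the start; "moment": the same for the moment, N m; "width": finger opening in m; "gripper_force": force on a finger pad.
Only numpy, scipy, OpenCV 4.12 (cv2) and the standard library are available. Lean on these libraries where they do the work, as an engineer would, in place of code of your own. Each camera call takes 0.05 s, during which the arm holds its last target. There are 200 camera calls.

## Task

Lift the blue-based dental cast out of the green rubber mould and set it down, without dropping it, on the black rubber seat between the jaws of the clamp, teeth up and with its narrow front end facing the same way as the narrow end of the gap between the tapered jaws; let go of it. Then swing the clamp's lever round until it lies over the red line, where the cam has its highest lift and the cast is gripped, and finish holding the lever there: it springs back if you let go. Leave the white-based cast in its orange mould and do not disturb the jar, the cup or the brush.

Things in the scene. Friction and masses are not known exactly. Their poses are not given: they have to be found in the camera images.
- cast_blue_centre (a point): Loose dental cast with pale blue base, 54x66x42 mm, about 0.09 kg. Site: middle of its solid base (27 mm high), 14 mm over its underside. x runs from its narrow front (-x) to its back, y across, z up. Pinch it across x: flat front face at x=-28 mm (22 mm wide), flat back face at x=+26 mm (56 mm wide). Its sides taper: half-width 33 mm at x=+20, 29 at x=-10. Same yaw as its mould.
- cast_blue_front (a point): Middle of the blue-based cast's narrow flat front face, 28 mm from its centre along its -x, 14 mm above its underside.
- cast_white_centre (a point): The like point of a second, similar loose cast with a white base, in the orange mould; it is to stay there (moved no more than 10 mm).
- mould_blue: Green rubber mould holding the blue-based cast, fixed; 86x94 mm, 14 mm high, origin under its centre. Cavity floor (cast's underside) at 4 mm, rim at 14 mm, about 2 mm clear of the cast, no sticking. Its front (-x) and back (+x) walls have finger gaps 30 mm wide, down to the floor, centred on the cast. An orange one holds the white-based cast; either may be left.
- nest (a point): Middle of the open clamp's seat, on its surface, 14 mm over the worktop. Set the cast's middle over it, its axes parallel to these (front to -x, where the gap is narrower). Fixed steel jaw at -y, moving jaw with black pad at +y, faces about 36 mm away (5 mm play each side), tops at 36 mm; the gap is open at both x ends for the fingers. Grey base plate 120x220x12 mm, fixed to the worktop.
- clamp_pad: Black pressure pad, 46 x 6 x 20 mm, on the moving jaw, spring-backed (4 N per mm, 6 mm travel). Its origin is not at its face but lies on the clamp's base, so use it only for contact. The jaw moves the pad up to 13 mm towards the fixed jaw; at the highest lift it presses the cast with about 12 N.
- lever (a joint): Angle of cam and lever, rad: 0 at rest (lever points midway between the clamp's +x and +y), growing counter-clockwise from above. Jaw advance is about 11 mm x sin(angle) + 2 mm x sin(angle) squared: highest lift (13 mm) at 1.57, lever midway between +y and -x, over the red line on the base plate (it can pass on to 2.1, less lift). A spring returns it: hold with about 4 N at the handle.
- handle (a point): Middle of the upright black round handle, 16 mm in diameter, standing from 44 to 89 mm above the worktop at the lever's end, on a flat steel bar 13 mm wide (top 44 mm above the worktop), 85 mm from the pivot axis; this point is 66 mm above the worktop. Pinch it from above, or push it sideways; it may turn within the grasp.
- pivot (a point): Point on the upright pivot axis of the lever, 64 mm above the worktop (fixed to the clamp).
- wax_jar: Loose jar, 52 mm diameter, 48 mm high, origin under its centre; bystander.
- tool_cup: Loose yellow cup with tools, 55 x 64 mm, 107 mm high, origin under its centre; bystander.
- dust_brush: Loose wooden brush, 150 x 26 x 25 mm, lying on the worktop, origin under its centre; bystander.

How it is judged:
By the outcome, as a careful person would: the job done as asked, in the order asked, and still so for the second after the job is handed in, while the arm keeps its last pose, push and grip.
It also fails if it takes over 50 s, if anything falls off the work surface, if the arm or the gripper's body presses on something with over 40 N, if the wrist force passes 120 N, or if a joint passes its speed limit or range.

## Working session

There is one attempt and no reset: what is moved stays moved. The work goes in short steps, Python scripts to look and compute and a shell command to move; the robot and the scene stay as the last step left them, time stands still between calls to the robot, and variables do not carry over. Pictures are saved under pics/ and viewed, at most 10 in all, crops included, and the job is handed in when it is done.

```bash
ls; mkdir -p pics
cat > h.py <<'E'
import numpy as np, cv2
from station import arm
from scipy.spatial.transform import Rotation as Ro
def cloud(cam,mask,d):
    c=arm.get_calibration(cam); v,u=np.nonzero(mask&(d>0)); z=d[v,u]
    K=c["mtx"]; P=np.c_[(u-K[0][2])/K[0][0]*z,(v-K[1][2])/K[1][1]*z,z]
    return (P-np.array(c["t"]))@np.array(c["R"])
def pose():
    s=arm.get_state(); return np.array(s["eef_pos"]),Ro.from_euler("xyz",s["ee_rot"]).as_matrix()
E
python3 - <<'E'
from h import *
print(arm.get_state(), arm.hold_point_z)
ims=[]
for c in ("top","side"):
    im,d=arm.grab_frame(c); cv2.imwrite(f"pics/{c}.png",im[...,::-1]); np.savez(f"{c}.npz",im=im,d=d)
    for t in ("cast_blue_centre","cast_white_centre","mould_blue","clamp_pad","lever","handle","wax_jar","tool_cup","dust_brush"):
        r=arm.trace(t,c)
        for x in r[:2]:
            P=cloud(c,x["mask"],d); print(c,t,round(x["score"],2),np.round(x["extent"]),np.round(np.median(P,0),3) if len(P) else 0, np.round(np.percentile(P,[2,98],axis=0),3).tolist() if len(P) else 0)
E
```

```text
pics
{'t': 0.0, 'q': array([-9.75896327e-01,  3.59399120e-01,  1.10622079e-02, -3.28023446e-04,
       -1.22409876e+00, -2.88078305e-01]), 'qd': array([-1.23366296e-05,  1.10784762e-03, -4.46514181e-04,  7.39434613e-04,
       -4.38063991e-04,  1.54571257e-03]), 'joint_efforts': array([ 2.39204292e-04, -5.82720137e+01,  2.93059820e+01,  6.99726328e+00,
        6.93379756e-03, -2.45358196e-04]), 'eef_pos': array([ 0.20367755, -0.64302883,  0.22562022]), 'ee_rot': array([ 3.13993325e+00, -1.70141752e-04, -2.83488253e+00]), 'force': array([-0.28470542,  0.59651536, -0.79006324]), 'moment': array([-0.00263759, -0.01433894, -0.0283513 ]), 'gripper_force': 0.0, 'width': 0.08765027376525933} 0.0188
top cast_blue_centre 0.72 [364. 193.  26.  29.] [ 0.608 -0.182  0.038] [[0.577, -0.204, -0.002], [0.633, -0.153, 0.105]]
top cast_blue_centre 0.71 [378. 245.  26.  25.] [ 0.483 -0.22   0.022] [[0.456, -0.25, 0.004], [0.509, -0.196, 0.042]]
top cast_white_centre 0.7 [319. 256.  24.  25.] [ 0.455 -0.072  0.023] [[0.43, -0.1, 0.011], [0.48, -0.045, 0.041]]
top cast_white_centre 0.55 [380. 244.  26. 
[... 1832 characters left out ...]
, 0.227, 0.001], [0.562, 0.316, 0.088]]
side handle 0.86 [255. 304.  59.  24.] [0.482 0.27  0.042] [[0.441, 0.236, 0.019], [0.54, 0.316, 0.088]]
side handle 0.37 [294. 301.  17.   7.] [0.47  0.193 0.033] [[0.456, 0.188, 0.027], [0.491, 0.198, 0.037]]
side wax_jar 0.67 [274. 241.  20.  26.] [ 0.581 -0.029  0.033] [[0.56, -0.068, 0.001], [0.608, -0.018, 0.051]]
side wax_jar 0.38 [318. 246.  28.  17.] [ 0.454 -0.054  0.022] [[0.429, -0.165, 0.001], [0.482, -0.038, 0.039]]
side tool_cup 0.58 [280. 207.  19.  35.] [ 0.597 -0.16   0.05 ] [[0.578, -0.359, 0.004], [0.641, -0.147, 0.1]]
side dust_brush 0.67 [355. 199.  31.  22.] [ 0.411 -0.395  0.021] [[0.374, -0.492, -0.001], [0.442, -0.351, 0.027]]
```

Run:
```python
from h import *
a=np.load("top.npz")["im"][170:310,160:420]; b=np.load("top.npz")
A=cv2.resize(a,(800,431),interpolation=cv2.INTER_CUBIC)
cv2.imwrite("pics/a.png",A[...,::-1])
# orientations from heightmap
P=cloud("top",np.ones((480,640),bool),b["d"]); C=b["im"].reshape(-1,3)[(b["d"]>0).ravel()]
def rect(m,n):
    r=cv2.minAreaRect(P[m][:,:2].astype(np.float32)*1000); print(n,m.sum(),np.round(r[0],1),np.round(r[1],1),round(r[2],1))
near=lambda x,y,r:np.hypot(P[:,0]-x,P[:,1]-y)<r
rect(near(.482,-.222,.07)&(P[:,2]>.006)&(P[:,2]<.02),"mould rim")
rect(near(.482,-.222,.05)&(P[:,2]>.022),"cast blue")
rect(near(.48,.2,.14)&(P[:,2]>.005)&(P[:,2]<.03),"plate")
rect(near(.48,.2,.14)&(P[:,2]>.03)&(P[:,2]<.039),"jaws")
m=near(.48,.25,.12)&(P[:,2]>.075); print("handle",m.sum(),P[m].mean(0))
```

```text
mould rim 510 [ 490.  -218.3] [104.  100.2] 76.6
cast blue 246 [ 484.5 -223.4] [55.9 45.5] 73.9
plate 3425 [479.8 201.7] [235.8 265.6] 81.6
jaws 467 [473.9 207.9] [212.8  80.8] 80.1
handle 44 [0.53276084 0.30328336 0.08589259]
```

View pics/a.png

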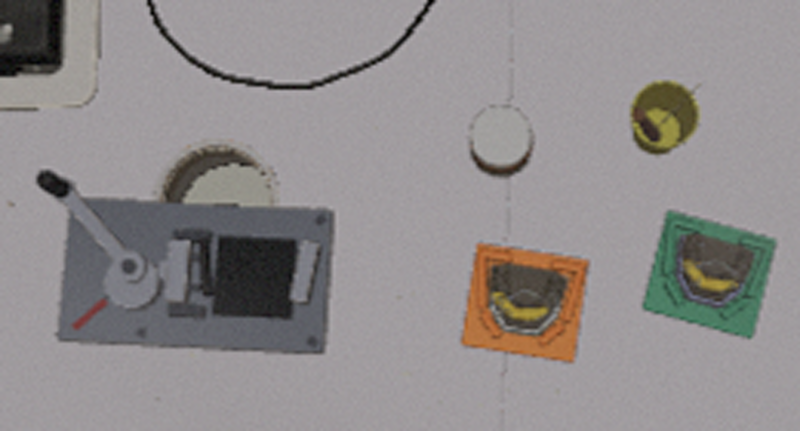

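The top view has world +x up and +y left. The green mould is at about (708,275) with the cast's front facing down, yaw about -16°. The clamp is at (195,275), yaw about -3°, with its lever at upper left and the red line at lower left. I'll move above the mould for a wrist look.

```bash
python3 -m crank '[[[-1.6,1.3,0.1,-1.1],[-3.3,2.6,0.2,-2.3],[-5,4,0.3,-3.5],[-6.7,5.3,0.4,-4.8],[-8.4,6.7,0.5,-6],[-10.1,8,0.6,-7.2],[-11.8,9.4,0.7,-8.4],[-13.4,10.7,0.8,-9.6],[-14.6,11.6,0.9,-10.5],[-15.4,12.3,1,-11],[-15.8,12.6,1,-11.3],[-15.8,12.6,1,-11.3]]]' 0
python3 - <<'E'
from h import *
p,R=pose(); print(p,arm.get_state()["ee_rot"])
im,d=arm.grab_frame("wrist"); c=arm.get_calibration("wrist"); print(c)
np.savez("w1.npz",im=im,d=d,p=p,R=R); cv2.imwrite("pics/w1.png",im[...,::-1])
E
```

```text
t: 2.5
eef_pos: [0.4855, -0.2236, 0.2017]
ee_rot: [-3.142, -0.0, -1.848]
force: [0.1, -0.3, 0.2]
width: 0.0874
gripper_force: 0.0
[ 0.48553854 -0.22361081  0.20165643] [-3.14150435e+00 -6.21109815e-05 -1.84782762e+00]
{'mtx': array([[371.64829954,   0.        , 323.71607511],
       [  0.        , 371.64829954, 233.35298837],
       [  0.        ,   0.        ,   1.        ]]), 'mount': array([[-3.83245584e-04, -9.59646572e-01, -2.81208659e-01,
         7.62450683e-02],
       [ 9.99999853e-01, -4.75568729e-04,  2.60064442e-04,
        -8.53585821e-04],
       [-3.83303994e-04, -2.81208518e-01,  9.59646613e-01,
        -1.58314091e-01],
       [ 0.00000000e+00,  0.00000000e+00,  0.00000000e+00,
         1.00000000e+00]])}
```

View pics/w1.png

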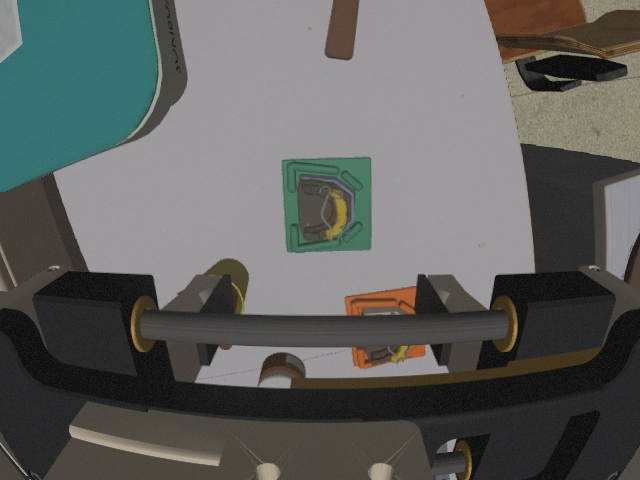

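```bash
cat >> h.py <<'E'
def wrays(u,v):
    c=arm.get_calibration("wrist"); K=c["mtx"]; a=(u-K[0][2])/K[0][0]; b=(v-K[1][2])/K[1][1]; r=np.hypot(a,b)+1e-12
    return np.c_[a/r*np.sin(r),b/r*np.sin(r),np.cos(r)],c["mount"]
def wcloud(u,v,d,p,R):      # from depth
    k,M=wrays(u,v); P=k/k[:,2:]*d[:,None]; return (P@M[:3,:3].T+M[:3,3])@R.T+p
def wplane(u,v,z,p,R):      # meet the plane at height z
    k,M=wrays(u,v); k=k@M[:3,:3].T@R.T; o=R@M[:3,3]+p; return o+k*((z-o[2])/k[:,2])[:,None]
E
python3 - <<'E'
from h import *
w=np.load("w1.npz"); im,d,p,R=w["im"],w["d"],w["p"],w["R"]
h=cv2.cvtColor(im,cv2.COLOR_RGB2HSV); m=(h[...,0]>55)&(h[...,0]<85)&(h[...,1]>90)
m[:, :260]=0; m[:,400:]=0; m[:140]=0; m[265:]=0
v,u=np.nonzero(m); P=wplane(u.astype(float),v.astype(float),.014,p,R)
r=cv2.minAreaRect((P[:,:2]*1000).astype(np.float32)); print("mould",m.sum(),r)
v,u=np.nonzero(m&(d>0)); Q=wcloud(u.astype(float),v.astype(float),d[v,u],p,R); print("z",np.percentile(Q[:,2],[5,50,95]))
for x in arm.trace("cast_blue_centre","wrist")[:2]:
    e=np.round(x["extent"]); v,u=np.nonzero(x["mask"]&(d>0)); Q=wcloud(u.astype(float),v.astype(float),d[v,u],p,R)
    print(x["score"],e)
    for lo,hi in ((.01,.05),(.027,.034)):
        k=(Q[:,2]>lo)&(Q[:,2]<hi)
        if k.sum()>9: print(k.sum(),cv2.minAreaRect((Q[k][:,:2]*1000).astype(np.float32)),Q[k].max(0))
E
```

```text
mould 3889 ((482.89208984375, -224.8111572265625), (90.77665710449219, 81.02271270751953), 75.71572875976562)
z [0.00309559 0.00468697 0.01481103]
0.88 [298. 175.  57.  64.]
3158 ((485.0079650878906, -222.41506958007812), (61.05666732788086, 55.62638473510742), 69.00682830810547) [ 0.51375158 -0.19010633  0.04831996]
603 ((485.2861022949219, -224.54156494140625), (54.102230072021484, 38.727474212646484), 77.01022338867188) [ 0.50983492 -0.19723508  0.03397781]
```

```bash
python3 -m crank '[[[0,0.1,1.2,-0.2],[0,0.1,2.6,-0.2],[0,0.1,4,-0.2],[0,0.1,5.2,-0.2],[0,0.1,5.6,-0.2],[0,0.1,5.6,-0.2]]]' 0
python3 - <<'E'
from h import *
p,R=pose()
im,d=arm.grab_frame("wrist")
np.savez("w2.npz",im=im,d=d,p=p,R=R); cv2.imwrite("pics/w2.png",im[...,::-1])
h=cv2.cvtColor(im,cv2.COLOR_RGB2HSV); m=(h[...,0]>55)&(h[...,0]<85)&(h[...,1]>90)
m[:, :200]=0; m[:,460:]=0
v,u=np.nonzero(m); P=wplane(u.astype(float),v.astype(float),.004,p,R)
r=cv2.minAreaRect((P[:,:2]*1000).astype(np.float32)); print("mould",m.sum(),r,u.min(),u.max(),v.min(),v.max())
E
```

```text
t: 3.35
eef_pos: [0.4826, -0.2238, 0.0616]
ee_rot: [3.141, -0.0, -1.832]
force: [0.0, -0.5, 0.4]
width: 0.0878
gripper_force: 0.0
mould 8884 ((485.81561279296875, -179.69956970214844), (181.05711364746094, 203.0652313232422), 73.37842559814453) 204 459 179 414
```

View pics/w2.png

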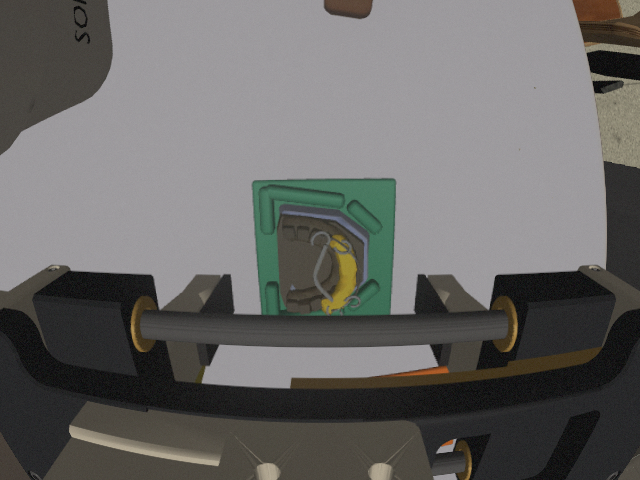

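Run:
```python
from h import *
w=np.load("w2.npz"); im,d,p,R=w["im"],w["d"],w["p"],w["R"]
T=np.array([[267,233],[271,284],[369,234],[366,284.]]); 
print("gap ends tool mm",np.round((wplane(T[:,0],T[:,1],.014,p,R)-p)@R*1000,1).tolist())
h=cv2.cvtColor(im,cv2.COLOR_RGB2HSV); m=((h[...,0]>55)&(h[...,0]<85)&(h[...,1]>90)).astype(np.uint8)
n,l,s,_=cv2.connectedComponentsWithStats(m[:312]); k=1+np.argmax(s[1:,4]); print(s[k])
M=l==k
# edges: left/right per row, top per col, at low flange
rows=np.arange(195,300,5); 
for nm,f in (("L",lambda r:np.nonzero(M[r])[0].min()-.5),("R",lambda r:np.nonzero(M[r])[0].max()+.5)):
    uu=np.array([f(r) for r in rows]); Q=(wplane(uu,rows.astype(float),.004,p,R)-p)@R*1000
    a=np.polyfit(Q[:,0],Q[:,1],1); print(nm,"y at x=0",a[1],"slope deg",np.degrees(a[0]))
cols=np.arange(265,385,5); vv=np.array([np.nonzero(M[:,c])[0].min()-.5 for c in cols]); Q=(wplane(cols.astype(float),vv,.004,p,R)-p)@R*1000
a=np.polyfit(Q[:,1],Q[:,0],1); print("T x at y=0",a[1],"slope",np.degrees(a[0]))
v,u=np.nonzero(M&(d>0)); print(np.percentile(wcloud(u*1.,v*1.,d[v,u],p,R)[:,2],[5,25,50,75,95]))
x=arm.trace("cast_blue_centre","wrist")[0]; v,u=np.nonzero(x["mask"]&(d>0)); Q=(wcloud(u*1.,v*1.,d[v,u],p,R)-p)@R*1000
print(x["score"],x["extent"],np.percentile(Q,[1,99],axis=0))
```

```text
gap ends tool mm [[16.2, -33.8, 47.5], [-16.2, -32.9, 47.5], [15.5, 25.5, 47.6], [-16.2, 24.9, 47.6]]
[ 253  179  142  133 8587]
L y at x=0 -42.3629599626189 slope deg -0.82197986806279
R y at x=0 41.984511977262855 slope deg -0.592760322357006
T x at y=0 45.861510490721535 slope 0.6069031134852948Traceback (most recent call last):
  File "<stdin>", line 15, in <module>
ValueError: operands could not be broadcast together with shapes (312,640) (480,640)
```

```bash
python3 -m crank '[[[0,0,0.8,-0.1],[0,0,1.6,-0.1],[0,0,2.1,-0.1],[0,0,2.1,-0.1]]]' 0 && python3 -m crank '[[[0,0,0,0],[0,0,0,0],[0,0,0,0],[0,0,0,0],[0,0,0,0],[0,0,0,0]]]' 0.6 25
```

```text
t: 3.9
eef_pos: [0.4828, -0.2233, 0.0091]
ee_rot: [3.141, -0.0, -1.823]
force: [0.0, 0.2, 0.6]
width: 0.0875
gripper_force: 0.0
t: 4.65
eef_pos: [0.483, -0.2232, 0.0093]
ee_rot: [-3.141, -0.0, -1.822]
force: [-0.5, 1.5, 4.8]
width: 0.0539
gripper_force: 25.0
```

```bash
python3 -m crank '[[[0,0,-0.6,0],[0,0,-1.5,0],[0,0,-3,0],[0,0,-5,0],[0,0,-6.5,0],[0,0,-7.2,0],[0,0,-7.2,0]]]'
python3 - <<'E'
from h import *
w=np.load("top.npz"); im,d=w["im"],w["d"]; c=arm.get_calibration("top"); K=c["mtx"]; R=np.array(c["R"]); t=np.array(c["t"])
def pl(u,v,z):
    k=np.c_[(u-K[0][2])/K[0][0],(v-K[1][2])/K[1][1],np.ones_like(u)]@R; o=-R.T@t; return o+k*((z-o[2])/k[:,2])[:,None]
s=800/260; f=lambda a:np.array(a)/s+np.array([160,170])
pts={"seat":([[218,238],[297,240],[213,314],[291,318]],.014),"plate":([[68,197],[333,210],[59,340],[325,353]],.012)}
for n,(a,z) in pts.items():
    q=f(a); P=pl(q[:,0],q[:,1],z); print(n,np.round(P[:,:2],4).tolist(),P.mean(0))
E
```

```text
t: 5.52
eef_pos: [0.4835, -0.2233, 0.1911]
ee_rot: [-3.138, 0.001, -1.823]
force: [-0.0, 0.2, -1.4]
width: 0.0537
gripper_force: 25.0
seat [[0.4999, 0.1826], [0.4996, 0.1173], [0.437, 0.1834], [0.4351, 0.1194]] [0.46791375 0.1506552  0.014     ]
plate [[0.5319, 0.3096], [0.5257, 0.0889], [0.4131, 0.3087], [0.4073, 0.0906]] [0.469498   0.19946117 0.012     ]
```

```bash
python3 -m crank '[[[-0.7,0.2,0,-0.1],[-2.2,0.6,-0.2,-0.3],[-4.2,1.2,-0.3,-0.6],[-6.4,1.9,-0.4,-0.9],[-8.6,2.5,-0.4,-1.2],[-10.8,3.1,-0.4,-1.5],[-13,3.8,-0.4,-1.8],[-15,4.4,-0.4,-2.1],[-16.8,4.9,-0.4,-2.3],[-17.9,5.2,-0.4,-2.5],[-18.2,5.3,-0.4,-2.5],[-18.2,5.3,-0.4,-2.5]]]'
python3 - <<'E'
from h import *
p,R=pose(); print(p,arm.get_state()["ee_rot"])
im,d=arm.grab_frame("wrist")
np.savez("w3.npz",im=im,d=d,p=p,R=R); cv2.imwrite("pics/w3.png",im[...,::-1])
E
```

```text
t: 7.02
eef_pos: [0.467, 0.2504, 0.1981]
ee_rot: [3.14, -0.001, -1.604]
force: [-0.3, 0.3, -0.2]
width: 0.0535
gripper_force: 25.0
[0.46700268 0.25037107 0.19810336] [ 3.14017539e+00 -1.41827786e-03 -1.60364470e+00]
```

View pics/w3.png

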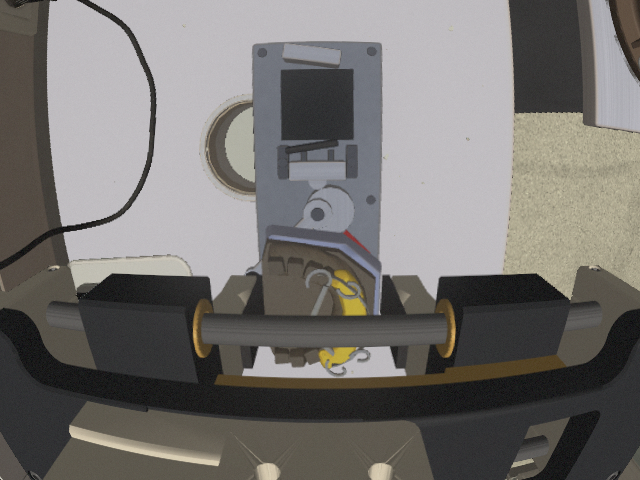

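Run:
```python
from h import *
w=np.load("w3.npz"); im,d,p,R=w["im"],w["d"],w["p"],w["R"]
def f(n,a,z):
    a=np.array(a,float); P=wplane(a[:,0],a[:,1],z,p,R); print(n,np.round(P[:,:2]*1000,1).tolist(),"mean",np.round(P.mean(0)*1000,1))
    return P
g=im.max(2)<55; n,l,s,c=cv2.connectedComponentsWithStats(g.astype(np.uint8)); k=l[104,317]; print(s[k],c[k])
v,u=np.nonzero(l==k); P=wplane(u*1.,v*1.,.014,p,R); print("seat",cv2.minAreaRect((P[:,:2]*1000).astype(np.float32)))
f("seat",[[281,71],[352,69],[283,139],[354,139]],.014)
f("plate",[[253,48],[257,230],[381,48],[381,230]],.012)
f("fixed jaw",[[284,60],[340,66]],.036); f("pad",[[286,150],[337,141]],.034); f("pivot",[[317,213]],.064)
for n,b in (("seat",(290,345,80,130)),("jaw",(295,330,50,58)),("movjaw",(295,335,165,175))):
    q=np.mgrid[b[2]:b[3],b[0]:b[1]].reshape(2,-1); Q=wcloud(q[1]*1.,q[0]*1.,d[q[0],q[1]],p,R); print(n,np.median(Q,0))
```

```text
[ 281   72   72   72 3541] [317.03078226 111.70742728]
seat ((470.6103210449219, 155.1105499267578), (65.68475341796875, 64.44489288330078), 89.01334381103516)
seat [[501.8, 119.4], [437.5, 120.0], [502.5, 182.8], [437.5, 185.1]] mean [469.8 151.8  14. ]
plate [[527.4, 94.7], [533.0, 269.0], [409.8, 99.3], [412.5, 273.1]] mean [470.7 184.   12. ]
fixed jaw [[496.6, 113.3], [449.4, 120.7]] mean [473. 117.  36.]
pad [[498.1, 192.0], [453.9, 185.9]] mean [476. 189.  34.]
pivot [[472.7, 242.1]] mean [472.7 242.1  64. ]
seat [0.47014454 0.15241395 0.01411526]
jaw [0.47268694 0.10879055 0.03608052]
movjaw [0.47413443 0.21004396 0.03415091]
```

```bash
python3 -m crank '[[[0.7,0,0,-0.1],[1.9,-0.1,0.2,-0.1],[3.2,-0.2,0.7,-0.1],[3.8,-0.2,2.2,-0.1],[3.9,-0.2,4,-0.1],[3.9,-0.2,5.2,-0.1],[3.9,-0.2,5.5,-0.1],[3.9,-0.2,5.5,-0.1]]]'
python3 - <<'E'
from h import *
p,R=pose()
im,d=arm.grab_frame("wrist"); s,e=arm.grab_frame("side")
a=cv2.resize(im[150:400,190:450],(416,400)); b=cv2.resize(s[270:345,245:320],(384,400),interpolation=cv2.INTER_CUBIC)
cv2.imwrite("pics/w4.png",np.hstack([a,b])[...,::-1]); print(p)
E
```

```text
t: 8.07
eef_pos: [0.4698, 0.1522, 0.0621]
ee_rot: [-3.141, -0.0, -1.596]
force: [-0.0, 0.2, -0.7]
width: 0.0537
gripper_force: 25.0
[0.46979866 0.15220893 0.06207002]
```

View pics/w4.png

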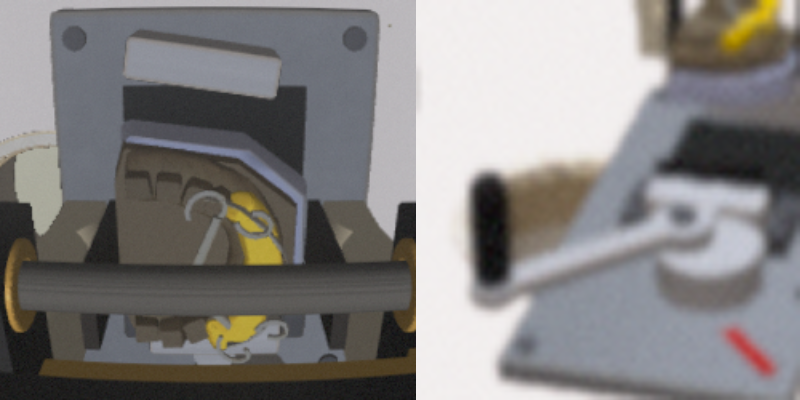

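The cast hangs level in the fingers, front to the right where the gap narrows, and clears the fixed jaw (crop 200,65). I'll lower it now.

```bash
python3 -m crank '[[[0,0,0.5,0],[0,0,1.0,0],[0,0,1.4,0],[0,0,1.6,0],[0,0,1.68,0],[0,0,1.68,0]]]'
```

```text
t: 8.93
eef_pos: [0.4697, 0.153, 0.0196]
ee_rot: [-3.142, 0.0, -1.595]
force: [0.2, -0.8, -1.4]
width: 0.054
gripper_force: 25.0
```

```bash
python3 -m crank '[[[0,0,0.02,0],[0,0,0.04,0],[0,0,0.04,0]]]'; python3 -m crank '[[[0,0,0.02,0],[0,0,0.02,0]]]'
```

```text
t: 9.3
eef_pos: [0.4698, 0.153, 0.0193]
ee_rot: [-3.141, 0.0, -1.595]
force: [-2.5, -0.4, 6.6]
width: 0.0533
gripper_force: 25.0
t: 9.55
eef_pos: [0.4699, 0.1531, 0.0193]
ee_rot: [-3.141, 0.001, -1.595]
force: [-3.8, -0.7, 13.8]
width: 0.0539
gripper_force: 25.1
```

```bash
python3 -m crank '[[[0,0,-0.03,0],[0,0,-0.03,0],[0,0,-0.03,0]]]'; python3 -m crank '[[[0,0,0,0],[0,0,0,0],[0,0,0,0],[0,0,0,0],[0,0,0,0]]]' 0.1; python3 -m crank '[[[0,0,-0.5,0],[0,0,-1.5,0],[0,0,-3,0],[0,0,-4.5,0],[0,0,-5.2,0],[0,0,-5.2,0]]]'
python3 - <<'E'
from h import *
p,R=pose()
im,d=arm.grab_frame("wrist"); np.savez("w5.npz",im=im,d=d,p=p,R=R)
s,e=arm.grab_frame("top"); b=cv2.resize(s[225:290,165:275],(677,400),interpolation=cv2.INTER_CUBIC)
a=im[140:420,180:460]; a=cv2.resize(a,(200,200)); 
cv2.imwrite("pics/w5.png",np.vstack([b,np.pad(a,((0,0),(0,477),(0,0)))])[...,::-1])
P=cloud("top",np.ones((480,640),bool),e); m=(np.hypot(P[:,0]-.533,P[:,1]-.303)<.05)&(P[:,2]>.07)&(P[:,2]<.095); print("handle",m.sum(),P[m].mean(0), P[m].min(0),P[m].max(0))
E
```

```text
t: 9.93
eef_pos: [0.4698, 0.1531, 0.0193]
ee_rot: [-3.141, 0.0, -1.595]
force: [-2.5, 1.1, 7.2]
width: 0.0539
gripper_force: 25.0
t: 10.55
eef_pos: [0.4696, 0.1528, 0.0188]
ee_rot: [3.142, -0.0, -1.596]
force: [0.3, 0.0, -0.1]
width: 0.0789
gripper_force: 0.0
t: 11.3
eef_pos: [0.4704, 0.1534, 0.1511]
ee_rot: [-3.138, 0.003, -1.595]
force: [-0.2, 0.7, -0.9]
width: 0.0786
gripper_force: 0.0<stdin>:7: RuntimeWarning: Mean of empty slice.
  ret = um.true_divide(
Traceback (most recent call last):
ValueError: zero-size array to reduction operation minimum which has no identity
```

View pics/w5.png

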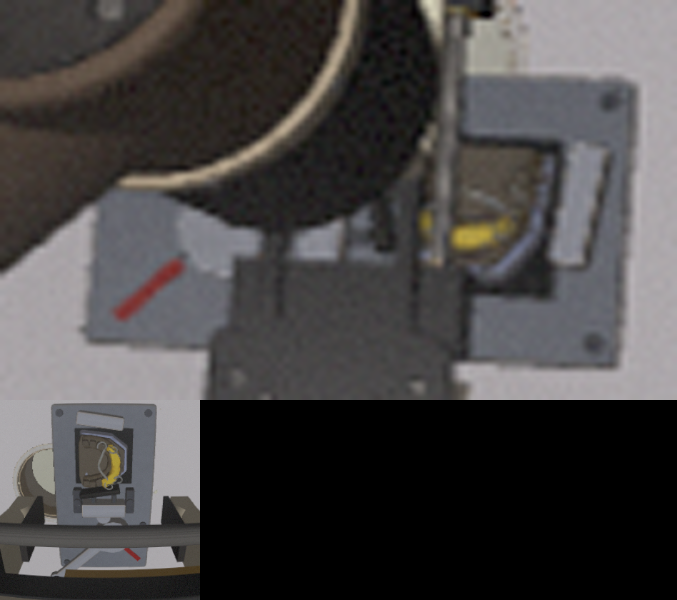

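```bash
python3 -m crank '[[[-0.7,-0.3,0,0],[-2.2,-0.9,0,0],[-4,-1.6,0,0],[-5.5,-2.2,0,0],[-6,-2.4,0.2,0],[-6,-2.4,1.2,0],[-6,-2.4,2.6,0],[-6,-2.4,3.5,0],[-6,-2.4,3.9,0],[-6,-2.4,3.9,0]]]' 0.4; python3 -m crank '[[[0,0,0,0],[0,0,0,0],[0,0,0,0],[0,0,0,0],[0,0,0,0],[0,0,0,0]]]' 0.95 30
python3 - <<'E'
from h import *
s,e=arm.grab_frame("side"); b=cv2.resize(s[265:350,225:335],(777,600),interpolation=cv2.INTER_CUBIC)
cv2.imwrite("pics/s6.png",b[...,::-1])
E
```

```text
t: 12.65
eef_pos: [0.533, 0.301, 0.0505]
ee_rot: [3.14, -0.001, -1.596]
force: [-0.0, 0.1, -0.3]
width: 0.0527
gripper_force: 0.0
t: 13.4
eef_pos: [0.5338, 0.3016, 0.0517]
ee_rot: [-3.141, 0.001, -1.595]
force: [2.4, -0.4, 1.4]
width: 0.0153
gripper_force: 30.0
```

View pics/s6.png

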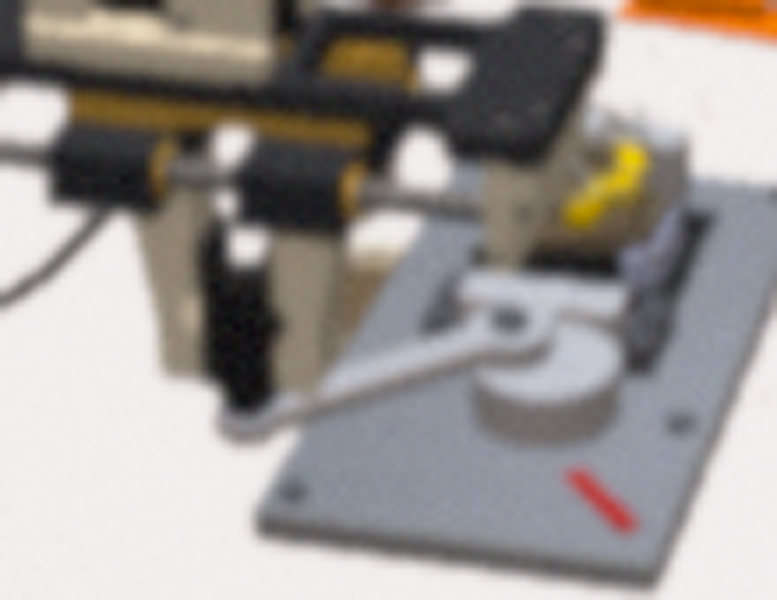

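Run:
```python
import numpy as np
X=np.array([-.0244,-.9997]);Y=np.array([-.9997,.0244])
for a in range(9,100,9):
    t0=np.radians(43.6);t=t0+np.radians(a); v=85*np.array([np.cos(t)-np.cos(t0),np.sin(t)-np.sin(t0)])/25
    print(a,np.round([v@X,v@Y],2))
```

```text
9 [-0.35  0.41]
18 [-0.63  0.86]
27 [-0.83  1.35]
36 [-0.95  1.87]
45 [-1.   2.4]
54 [-0.95  2.94]
63 [-0.83  3.45]
72 [-0.63  3.95]
81 [-0.35  4.4 ]
90 [-0.    4.81]
99 [0.41 5.15]
```

```bash
python3 -m crank '[[[-0.18,0.2,0,0],[-0.35,0.41,0,0],[-0.5,0.63,0,0],[-0.63,0.86,0,0],[-0.74,1.1,0,0],[-0.83,1.35,0,0],[-0.9,1.61,0,0],[-0.95,1.87,0,0],[-0.99,2.13,0,0],[-1,2.4,0,0],[-1,2.4,0,0]]]'
```

```text
t: 14.82
eef_pos: [0.4756, 0.3314, 0.0521]
ee_rot: [-3.137, 0.006, -1.594]
force: [6.7, 8.5, -4.9]
width: 0.0154
gripper_force: 30.0
```

```bash
python3 -m crank '[[[-0.05,0.28,0,0],[-0.02,0.56,0,0],[0.01,0.83,0,0],[0.07,1.09,0,0],[0.16,1.34,0,0],[0.27,1.59,0,0],[0.41,1.83,0,0],[0.55,2.06,0,0],[0.55,2.06,0,0]]]'
```

```text
t: 15.95
eef_pos: [0.4235, 0.3183, 0.0524]
ee_rot: [-3.138, 0.005, -1.594]
force: [4.3, 6.2, -1.0]
width: 0.0155
gripper_force: 30.0
```

```bash
python3 -m crank '[[[0.12,0.17,0,0],[0.26,0.34,0,0],[0.41,0.5,0,0],[0.41,0.5,0,0]]]'
python3 - <<'E'
from h import *
p,R=pose()
w,d=arm.grab_frame("wrist"); t,e2=arm.grab_frame("top"); s,e=arm.grab_frame("side"); np.savez("f.npz",w=w,d=d,s=s,e=e,t=t,e2=e2,p=p,R=R)
b=cv2.resize(s[270:345,245:345],(800,600),interpolation=cv2.INTER_CUBIC)
b[:200,:267]=cv2.resize(w[130:380,150:484],(267,200)); b[400:,:267]=cv2.resize(t[225:290,165:252],(267,200))
cv2.imwrite("pics/s7.png",b[...,::-1])
for c in ("side","wrist"):
  for x in arm.trace("lever",c)[:2]: print(c,x["score"],x["extent"])
E
```

```text
t: 16.45
eef_pos: [0.411, 0.3083, 0.0525]
ee_rot: [-3.138, 0.005, -1.594]
force: [7.1, 6.6, -2.1]
width: 0.0154
gripper_force: 30.0
side 0.92 [291.0, 302.8, 35.2, 29.8]
wrist 0.78 [155.6, 97.8, 186.2, 219.1]
wrist 0.34 [154.2, 0.0, 105.7, 34.4]
```

View pics/s7.png

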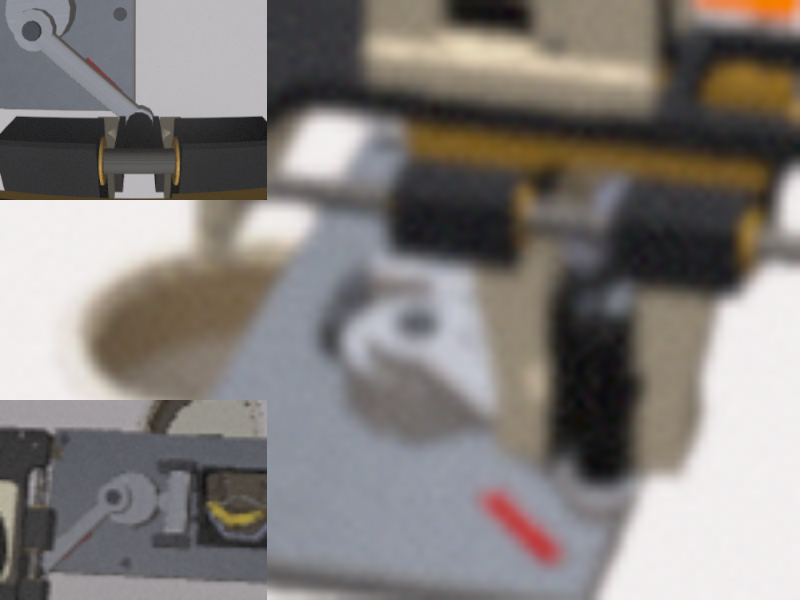

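Run:
```python
from h import *
f=np.load("f.npz"); w=f["w"]; 
b=cv2.resize(w[130:290,150:363],(799,600),interpolation=cv2.INTER_CUBIC); cv2.imwrite("pics/w8.png",b[...,::-1])
def red(im): return (im[...,0]>110)&(im[...,1]<80)&(im[...,2]<80)
for n in ("w3","w5"):
    q=np.load(n+".npz"); m=red(q["im"]); m[:, :320]=0; m[:,420:]=0; m[:180]=0; m[330:]=0
    v,u=np.nonzero(m); P=wplane(u*1.,v*1.,.0122,q["p"],q["R"]); print(n,m.sum(),P[:,:2].mean(0),cv2.fitLine(P[:,:2].astype(np.float32),cv2.DIST_L2,0,.01,.01).ravel())
t=np.load("top.npz"); m=red(t["im"]); m[:,:160]=0;m[:,225:]=0;m[:250]=0;m[290:]=0; P=cloud("top",m,t["d"]); print("top",m.sum(),P.mean(0),cv2.fitLine(P[:,:2].astype(np.float32),cv2.DIST_L2,0,.01,.01).ravel())
```

```text
w3 85 [0.43949657 0.28121546] [ 0.7356347  -0.6773785   0.43949658  0.28121546]<stdin>:7: RuntimeWarning: Mean of empty slice.
  ret = um.true_divide(
Traceback (most recent call last):
cv2.error: OpenCV(4.12.0) /io/opencv/modules/imgproc/src/linefit.cpp:50: error: (-215:Assertion failed) count > 0 in function 'fitLine2D_wods'
```

View pics/w8.png

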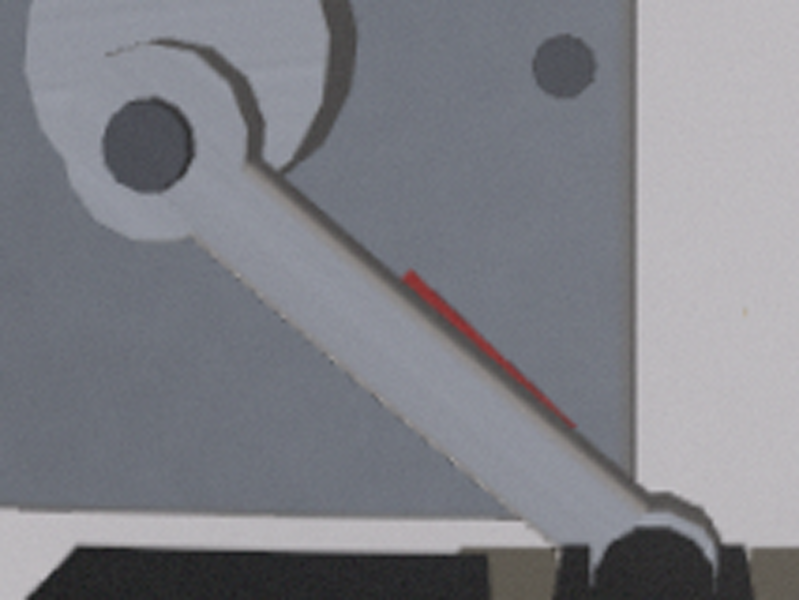

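Run:
```python
from h import *
f=np.load("f.npz"); p,R=f["p"],f["R"]
def g(n,a,z):
    a=np.array(a,float)/3.75+[150,130]; P=wplane(a[:,0],a[:,1],z,p,R)[:,:2]; d=P[-1]-P[0]; print(n,z,np.round(P*1000,1).tolist(),round(np.degrees(np.arctan2(d[1],d[0])),1))
g("edgeR",[[255,165],[640,495]],.044); g("edgeL",[[205,240],[540,530]],.044)
g("red upper edge",[[410,270],[575,428]],.012)
for z in (.044,.05,.064): g("pivot",[[148,145],[148,145]],z)
g("plate right",[[634,20],[634,470]],.012); g("plate bottom",[[0,508],[520,520]],.012)
d=f["d"]; print([ (np.round(wcloud(np.array([u*1.]),np.array([v*1.]),d[v,u][None],p,R)[0],4)).tolist() for u,v in ((190,169),(200,178),(245,215))])
```

```text
edgeR 0.044 [[459.3, 251.0], [412.9, 295.0]] 136.5
edgeL 0.044 [[466.7, 260.1], [426.0, 299.6]] 135.9
red upper edge 0.012 [[446.5, 271.5], [423.1, 296.4]] 133.2
pivot 0.044 [[473.3, 247.7], [473.3, 247.7]] 0.0
pivot 0.05 [[471.0, 247.1], [471.0, 247.1]] 0.0
pivot 0.064 [[465.7, 245.7], [465.7, 245.7]] 0.0
plate right 0.012 [[412.7, 236.2], [414.4, 303.2]] 88.5
plate bottom 0.012 [[520.0, 308.7], [432.2, 311.1]] 178.4
[[0.4721, 0.2476, 0.0465], [0.4685, 0.2525, 0.0436], [0.4476, 0.2707, 0.0449]]
```

```bash
python3 -m crank '[[[-0.04,-0.04,0,0],[-0.08,-0.08,0,0],[-0.08,-0.08,0,0],[-0.08,-0.08,0,0]]]'
python3 - <<'E'
from h import *
p,R=pose(); im,d=arm.grab_frame("wrist")
a=np.array([[205,240],[540,530],[255,165],[640,495]])/3.75+[150,130]
t,e=arm.grab_frame("top"); P=cloud("top",np.ones((480,640),bool),e)
# lever angle from depth: bar-top points, away from boss and gripper
v,u=np.mgrid[185:262,190:315].reshape(2,-1); Q=wcloud(u*1.,v*1.,d[v,u],p,R); r=np.hypot(Q[:,0]-.4722,Q[:,1]-.2475)
k=(abs(Q[:,2]-.044)<.006)&(r>.025)&(r<.07); ang=np.degrees(np.arctan2(Q[k,1]-.2475,Q[k,0]-.4722)); print(k.sum(),np.median(ang),cv2.fitLine(Q[k,:2].astype(np.float32),cv2.DIST_L2,0,.01,.01).ravel())
for x in arm.trace("cast_blue_centre","top")[:2]: print(x["score"],x["extent"],np.median(cloud("top",x["mask"],e),0))
for x in arm.trace("cast_white_centre","top")[:2]: print(x["score"],x["extent"],np.median(cloud("top",x["mask"],e),0))
cv2.imwrite("pics/end.png",np.vstack([cv2.resize(t[180:320,160:420],(743,400)),np.pad(cv2.resize(im[:300,140:400],(173,200)),((0,0),(0,570),(0,0)))])[...,::-1])
E
```

```text
t: 17.2
eef_pos: [0.4128, 0.31, 0.0525]
ee_rot: [-3.139, 0.004, -1.595]
force: [2.7, 5.3, 2.4]
width: 0.0156
gripper_force: 30.0
2538 135.9905013129225 [ 0.72315055 -0.6906904   0.4392677   0.27972242]
0.79 [230.8, 247.2, 25.9, 25.0] [0.47036103 0.14369138 0.03287876]
0.72 [317.9, 254.6, 26.7, 23.5] [ 0.45751248 -0.07183238  0.02233219]
0.94 [317.1, 254.7, 27.4, 24.9] [ 0.45699274 -0.06987874  0.02232677]
```

View pics/end.png

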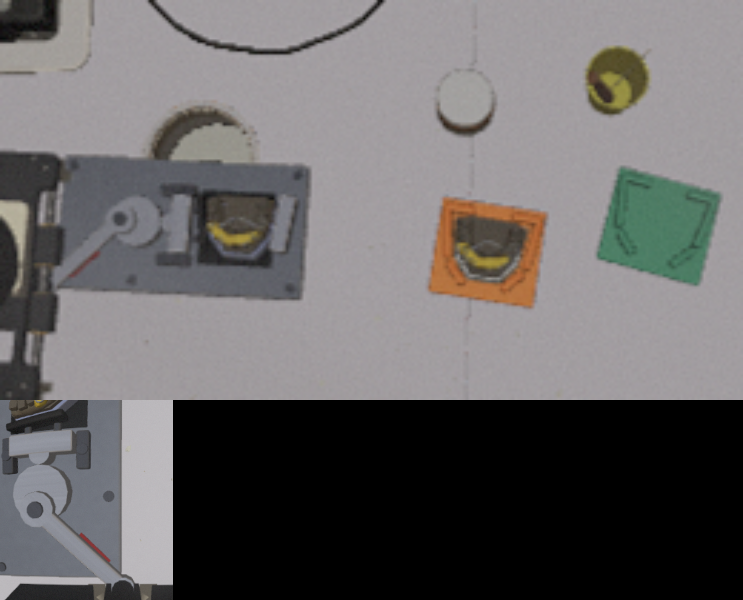

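```bash
python3 -c "
from station import arm
print(arm.job_done())"
```

```text
the job is handed in; nothing more can be done
None
```

The blue-based cast is on the clamp's seat, teeth up, front towards the narrow end and pressed against the fixed jaw. The lever is held over the red line (within about 2–3° as measured), and the white cast, jar, cup and brush were left alone; I handed the job in at about 17 s and got no verdict back.

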